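# Tip the bearing housing seat-up

## Robot

A 7-joint arm with a two-finger parallel gripper is mounted at the origin on a cart in front of the work surface, level with it; the furniture and walls round the work are solid. World frame = base frame: x ahead of the robot, y to its left, z up, the work surface at z = 0. Lengths are in m, angles in rad, forces in N, time in s.
With the tool pointing down it reaches from about 0.425 to 0.925 m from the base axis. Payload 6.8 kg.
Tool frame: the origin (TCP) lies at the very end of the fingers, on their centre line; the grasp point (between the pads) lies 19 mm behind it; z points along the fingers, y is the line along which they close (so a half turn about z gives the same grasp; the last joint's range is limited). The gripper opens to 85 mm and grips with 20 to 120 N. Pads are 22 mm wide; open, the fingers measure 114 mm over their backs; the gripper's body (76 mm by 85 mm) begins 54 mm behind the grasp point. The pads swing forward as they close: fully open they stand 13 mm farther back than shut.
Start: joints at [1.138, 0.477, 0.022, 1.555, -0.011, 1.109, -0.083], TCP at [0.215, -0.64, 0.231] pointing down, gripper open.
Joint ranges: [-2.96, 2.96], [-0.34, 2.1], [-1.41, 1.46], [0.24, 2.44], [-1.37, 4.51], [0.17, 1.92], [-2.96, 2.96]. Speed limits (rad/s): [2.39, 2.39, 3.14, 3.14, 3.14, 3.14, 3.14].

## Interface

Orientations are given as a unit quaternion [w, x, y, z].
In Python, from station import bot gives the robot as it stands.
- The arm moves only by the tool nudge_tcp, called after "Emit:" as name(argument=value, ...) on one line, values as JSON. Schema: {"type":"object","properties":{"steps":{"type":"array","items":{"type":"array","items":{"type":"number"},"minItems":5,"maxItems":5},"minItems":1,"maxItems":20},"grip_force":{"type":"number"},"only":{"type":"string"},"quiet":{"type":"boolean"},"lines":{"type":"string"}},"required":["steps"],"additionalProperties":false}. steps is a list of rows, 1 to 20 of them, each of 5 numbers: dx, dy, dz in parts of the range, where 1.0 means 0.2 m, then a turn about the tool's z in shares of pi rad (1.0 is pi rad), then the opening from 0.0 (shut) to 1.0 (fully open); each row shifts and turns the commanded pose from where the row before left it, along the tool's axes as they then stand; what a row does not reach is not made up. A row lasts 1/10 s, in which the tool goes at most 0.05 m and 0.15 rad, less where a joint would pass 70% of its speed; a pose out of reach is approached as far as the arm can. The fingers move at their own pace and stop on an object; grip_force is the grip in N (left out, the last holds). Time passes only in rows, so rows that do not move let the fingers close. The tool returns the time, the measured TCP pose, the force, the opening and the grip force at its end. only (a regular expression) keeps the lines of the reply that match it, lines (a string "A,B") keeps lines A to B, and quiet returns only ok. A shift or turn number past 1, either way, is cut back to 1. Input that does not fit is refused with a message, and nothing moves.
- bot.get_obs(): the state, without advancing time (a new reading comes with each control period).
- bot.read_camera(name): name is "scene" or "top" or "wrist"; returns the picture (420x560x3 uint8, blue, green, red); there is no depth.
- bot.camera_info(name): a dict with "vertical_fov" (degrees; the focal length in pixels is half the picture's height over the tangent of half this angle, whatever the lens; pixels are square), "cx", "cy" (the principal point, pixels), "view" (4x4, takes a point from world to camera coordinates); the wrist camera has in their place "hand_eye" (4x4, takes a point from camera to tool coordinates, whose origin is the TCP and whose axes are the flange's). Camera axes: x right, y up, looking along -z (the intrinsics and any distortion apply to the point x, -y, -z); pixel columns grow to the right and rows downward; lengths in m; the calibration is good to about 2 mm. A picture is of the moment at which its call begins: read the wrist's pose just before it. camera_info takes no time and is no camera call.
- bot.hand_in(): hands the job in; it is judged then, once.
The state is a dict: "t": time; "q": joint angles; "joint_vel": joint speeds; "joint_torque": joint torques, N m; "eef_pos": TCP position; "tool_rot": TCP orientation; "contact_force": force on the tool from outside, world axes, zero at the start; "torque": the same for the moment, N m; "gripper_width": opening from 0.0 (shut) to 1.0 (fully open); "grasp_force": force on a finger pad.
Only numpy, scipy, OpenCV 4.12 (cv2) and the standard library are available. Lean on these libraries where they do the work, as an engineer would, in place of code of your own. Each camera call takes 0.05 s, during which the arm holds its last target. There are 200 camera calls.

## Task

Of the two metal blocks standing on the bench, find the bearing housing: the one with the single round seat in its face. Tip it a quarter turn over its lower back edge so that it lies on its back with the round seat facing straight up, ready for the bearing; roll it over on the bench about where it stands, without picking it up off the bench or carrying it. Leave the other block, with the square pocket, standing where it is.

Things in the scene. Friction and masses are not known exactly. Their poses are not given: they have to be found in the camera images.
- bearing_housing: Loose grey metal block, 48 (x) by 54 (y) by 84 mm tall (z), 0.4 kg, at either of two places. Mid one 54 x 84 face: a round blind seat, 36 mm wide, 12 deep. Origin: block centre; +x out of the seat face, level, roughly to the robot; z up at the start. Pushed slowly near the top of the seat face it tips over its far lower edge, not slides; past 30 degrees it falls over by itself.
- motor_mount: The other block: same grey metal and outer size (48 x 54 x 84 mm), standing likewise, but with a square blind pocket, 28 mm wide and 12 mm deep, in the middle of its face instead of a round seat. Origin: block centre; +x out of the pocket's face, z up. To be left alone.

How it is judged:
At the end, for the whole second after the job is handed in: The bearing housing lies on its back flat on the bench and at rest, its round seat facing up within 10 degrees, its centre within 150 mm of where it started; the motor mount still stands upright within 30 mm of its place (angle between bearing_housing's own x axis and vertical below 0.17 rad and height (world z) of bearing_housing between 0.016 and 0.032 m and distance of bearing_housing from where it was at the start of the episode below 0.15 m and linear speed of bearing_housing below 0.02 m/s and angle between motor_mount's own z axis and vertical below 0.17 rad and distance of motor_mount from where it was at the start of the episode below 0.03 m); the robot touches nothing.
It fails at once if the bearing housing is picked up: its centre rises above 80 mm (tipping alone raises it to about 48 mm) (height (world z) of bearing_housing above 0.08 m).
It fails at once if the motor mount is tipped by more than 17 degrees or shifted by more than 30 mm (angle between motor_mount's own z axis and vertical above 0.3 rad or distance of motor_mount from where it was at the start of the episode above 0.03 m).
It also fails if it takes over 29 s, if anything falls off the work surface, if the arm or the gripper's body presses on something with over 40 N, if the wrist force passes 120 N, or if a joint passes its speed limit or range.

## Working session

There is one attempt and no reset: what is moved stays moved. The work goes in short steps, Python scripts to look and compute and a tool call to move; the robot and the scene stay as the last step left them, time stands still between calls to the robot, and variables do not carry over. Pictures are saved under pics/ and viewed, at most 10 in all, crops included, and the job is handed in when it is done.

```bash
mkdir -p pics; ls
```

Run:
```python
from station import bot
import cv2,json
for n in ("scene","top"):
    cv2.imwrite(f"pics/{n}0.png",bot.read_camera(n))
    print(n,{k:(v.tolist() if hasattr(v,'tolist') else v) for k,v in bot.camera_info(n).items()})
print(bot.camera_info("wrist"))
o=bot.get_obs();print(o)
```

```text
pics
station.py
scene {'vertical_fov': 55.53875683115561, 'cx': 279.2974806472614, 'cy': 205.35411467387368, 'view': [[-0.49401974144704086, -0.8692750639730843, 0.01747450185810756, 0.40199708609560586], [0.6434676447752465, -0.35202649646924594, 0.6797254857006506, -0.3126655737795176], [-0.5847169273999138, 0.3470420852550569, 0.7332584168448567, -0.6597564157258744], [0.0, 0.0, 0.0, 1.0]]}
top {'vertical_fov': 53.16958790508324, 'cx': 275.4231889330142, 'cy': 213.2952465288937, 'view': [[-0.08405945883583851, -0.9964607403856192, -1.582305855765054e-05, 0.2264064756450091], [0.9759394235404166, -0.08233152712977682, 0.20190037449216777, -0.5057255640446875], [-0.2011870993871743, 0.016956193871917376, 0.9794060641682553, -0.8352921953980237], [0.0, 0.0, 0.0, 1.0]]}
{'vertical_fov': 66.48360501248838, 'cx': 278.9350039431478, 'cy': 208.75769644819593, 'hand_eye': array([[ 9.17719831e-05,  9.46755991e-01,  3.21951993e-01,
         8.29620102e-02],
       [ 9.99999839e-01,  9.36559254e-05, -5.60460195e-04,
        -1.35092630e-04],
       [-5.60771759e-04,  3.21951992e-01, 
[... 163 characters left out ...]
7,  0.47773829,  0.02230627,  1.55632796, -0.01148397,
        1.1092735 , -0.08308962]), 'joint_vel': array([ 0.00015214, -0.00328222, -0.00057225, -0.00069646, -0.00186175,
       -0.00114177, -0.00094571]), 'joint_torque': array([ 3.36959274e-03, -5.97760856e+01,  1.61256161e+00, -2.81957549e+01,
        1.27141274e-02,  5.00517097e-03,  3.01760430e-06]), 'eef_pos': array([ 0.21524778, -0.63921674,  0.23041864]), 'tool_rot': array([-7.87656581e-04,  9.86836265e-01,  1.61720534e-01, -1.87576457e-04]), 'contact_force': array([-0.03517244, -0.20619106, -0.26479874]), 'torque': array([ 9.56467109e-05, -3.98737372e-02,  5.35623893e-03]), 'grasp_force': 0.0, 'gripper_width': 0.9995385183669301}
```

View pics/scene0.png

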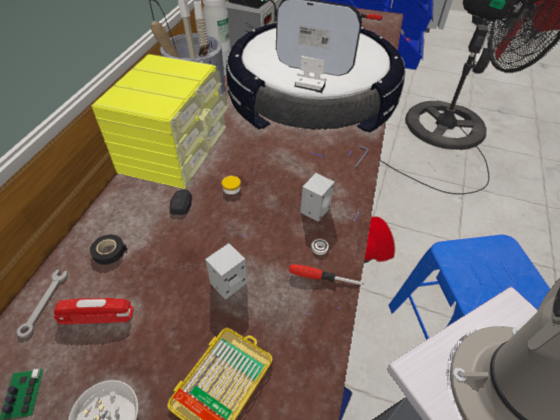

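View pics/top0.png

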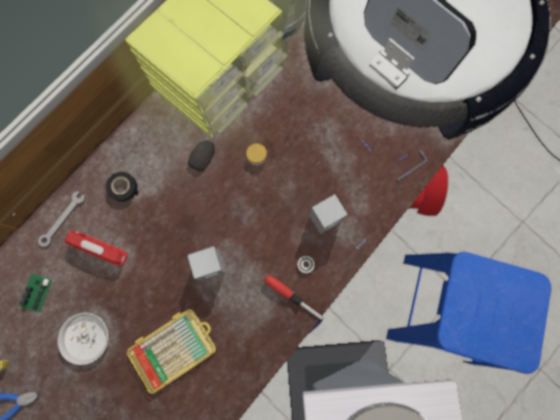

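The pictures show two grey blocks: one at about (227,272) and one at about (317,198) in the scene view, with tops at (206,263) and (329,214) in the top view. The arm is out of view. I'll enlarge both blocks to see their faces.

Run:
```python
import cv2,numpy as np
s=cv2.imread("pics/scene0.png");t=cv2.imread("pics/top0.png")
def c(i,x,y,w=80,h=60): return cv2.resize(i[y:y+h,x:x+w],(400,300),interpolation=cv2.INTER_CUBIC)
cv2.imwrite("pics/c1.png",np.vstack([np.hstack([c(s,187,240),c(s,277,168)]),np.hstack([c(t,170,240),c(t,290,185)])]))
from station import bot
for n in("scene","top"):
    V=np.array(bot.camera_info(n)["view"]);print(-V[:3,:3].T@V[:3,3])
```

```text
[0.01401393 0.46834272 0.68927401]
[0.34453911 0.19813138 0.9202    ]
```

View pics/c1.png

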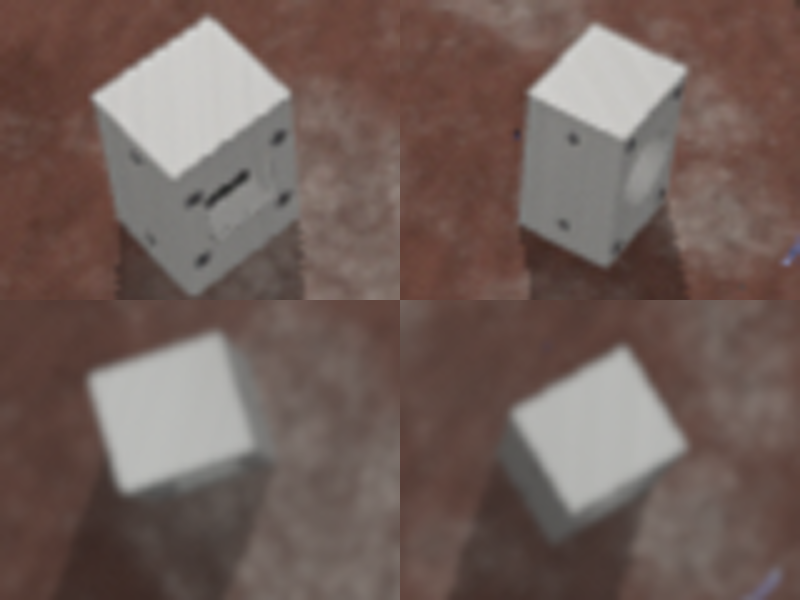

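Right-hand block (scene 317,198) has the round seat, on its right-hand face, which is turned toward the robot. The left-hand block has the square pocket. Next I'll triangulate the housing's top corners from the two views.

Create h.py:
```python
from station import bot
import numpy as np
from scipy.spatial.transform import Rotation as R
def ray(n,p):
    c=bot.camera_info(n);f=210/np.tan(np.radians(c["vertical_fov"]/2))
    V=np.array(c["view"]);d=np.array([(p[0]-c["cx"])/f,-(p[1]-c["cy"])/f,-1])
    d=V[:3,:3].T@d;return -V[:3,:3].T@V[:3,3],d/np.linalg.norm(d)
def tri(a,b):
    A=np.zeros((3,3));v=np.zeros(3);rs=[ray("scene",a),ray("top",b)]
    for o,d in rs:
        P=np.eye(3)-np.outer(d,d);A+=P;v+=P@o
    x=np.linalg.solve(A,v);return x,[np.linalg.norm((np.eye(3)-np.outer(d,d))@(x-o)) for o,d in rs]
def plane(n,p,z):
    o,d=ray(n,p);return o+d*(z-o[2])/d[2]
```

Run:
```python
from h import *
np.set_printoptions(precision=4,suppress=True)
S=[(322,196),(334.4,182),(316,172.6),(303,186.6)];T=[(324.4,228),(347.4,214.4),(335,194),(312.4,207)]
P=[]
for a,b in zip(S,T):
    x,e=tri(a,b);P.append(x);print(x,e,plane("scene",a,.084)[:2],plane("top",b,.084)[:2])
P=np.array(P);c=P.mean(0);print("c",c,[np.linalg.norm(P[i]-P[i-3]) for i in range(4)])
n=(P[0]+P[1])/2-(P[2]+P[3])/2;print("normal",n,np.degrees(np.arctan2(n[1],n[0])))
for p in[(300.6,213),(318.6,221.6),(330.2,209)]:print("bot",plane("scene",p,0))
print("mount top c",plane("scene",(228,263-2),.084),plane("top",(204,263),.084))
q=bot.get_obs()["tool_rot"];r=R.from_quat(np.roll(q,-1));print(r.as_matrix())
```

```text
[0.4782 0.0875 0.0818] [np.float64(0.0002017673959016282), np.float64(0.000201767395901697)] [0.4767 0.089 ] [0.4778 0.0876]
[0.5029 0.0374 0.0793] [np.float64(0.00044278288285968213), np.float64(0.00044278288285979906)] [0.4994 0.0411] [0.5017 0.038 ]
[0.5471 0.0578 0.0807] [np.float64(1.683312045130519e-05), np.float64(1.683312045133749e-05)] [0.5443 0.06  ] [0.5463 0.0583]
[0.5239 0.1068 0.0796] [np.float64(6.063025242908628e-05), np.float64(6.063025242907822e-05)] [0.5202 0.1094] [0.523  0.1074]
c [0.5131 0.0724 0.0804] [np.float64(0.05584444108104197), np.float64(0.048725027120895346), np.float64(0.05426335422320962), np.float64(0.04967193065768161)]
normal [-0.045  -0.0198  0.0004] -156.19846161839556
bot [0.5189 0.1107 0.    ]
bot [0.4769 0.0885 0.    ]
bot [0.4962 0.0432 0.    ]
mount top c [0.4211 0.3327 0.084 ] [0.4278 0.3335 0.084 ]
[[ 0.9477  0.3192 -0.0006]
 [ 0.3192 -0.9477  0.0015]
 [-0.0001 -0.0016 -1.    ]]
```

Every measurement fits:

| Quantity | Value |
|---|---|
| Face dimensions | 54 × 49 mm |
| Top height | about 81 mm |
| Housing centre | (0.513, 0.072) |
| Seat normal | -156° |

The push direction is +23.8°, almost the tool's own x axis. I'll turn by -0.09, shut the fingers and approach the housing in two legs.

The manual's scale: shifts go in shares of 0.2 m and turns go in shares of pi rad. Converting my numbers, 0.036 m is 0.18, -0.018 m is -0.09, -0.09 rad is -0.0286.

Emit:
nudge_tcp(steps=[[0, 0, 0, -0.0286, 0], [0.18, -0.09, 0, 0, 0], [0.18, -0.09, 0, 0, 0], [0.18, -0.09, 0, 0, 0], [0.18, -0.09, 0, 0, 0], [0.18, -0.09, 0, 0, 0], [0.18, -0.09, 0, 0, 0], [0.18, -0.09, 0, 0, 0], [0.18, -0.09, 0, 0, 0], [0.18, -0.09, 0, 0, 0], [0.18, -0.09, 0, 0, 0], [0.18, -0.09, 0, 0, 0]], grip_force=40)

```text
t: 1.3
eef_pos: [0.4986, -0.2975, 0.231]
tool_rot: [-0.0, 0.979, 0.206, -0.0]
contact_force: [0.4, -0.6, -0.4]
gripper_width: 0.0
grasp_force: 0.0
```

Emit:
nudge_tcp(steps=[[0.045, -0.1675, 0, 0, 0], [0.045, -0.1675, 0, 0, 0], [0.045, -0.1675, 0, 0, 0], [0.045, -0.1675, 0, 0, 0], [0.045, -0.1675, 0, 0, 0], [0.045, -0.1675, 0, 0, 0], [0.045, -0.1675, 0, 0, 0], [0.045, -0.1675, 0, 0, 0], [0.045, -0.1675, 0, 0, 0], [0.045, -0.1675, 0, 0, 0], [0, 0, 0, 0, 0], [0, 0, 0, 0, 0]])

```text
t: 2.5
eef_pos: [0.4451, 0.0442, 0.2311]
tool_rot: [0.0, 0.978, 0.207, -0.0]
contact_force: [-0.4, -1.1, -0.1]
gripper_width: 0.001
grasp_force: 0.0
```

Create st.py:
```python
from h import *
np.set_printoptions(precision=4,suppress=True)
o=bot.get_obs();M=R.from_quat(np.roll(o["tool_rot"],-1)).as_matrix()
u=np.array([.915,.403]);p=o["eef_pos"][:2]-np.array([.513,.0725])
print(M,"along",p@u,"side",p@[.403,-.915],"z",o["eef_pos"][2],o["contact_force"])
```

```bash
python3 st.py
```

```text
[[ 0.9144  0.4047 -0.0003]
 [ 0.4047 -0.9144 -0.0004]
 [-0.0005  0.0002 -1.    ]] along -0.07348475085223408 side -0.0014967661989133511 z 0.23114623573190196 [-0.388  -1.0711 -0.0988]
```

Aligned, with a side offset of 1.5 mm. Next I'll descend to z = 0.072 and close in to about 8 mm from the face.

In the tool's units: 0.04 m is 0.2, 0.039 m is 0.195.

Emit:
nudge_tcp(steps=[[0, 0, 0.2, 0, 0], [0, 0, 0.2, 0, 0], [0, 0, 0.2, 0, 0], [0, 0, 0.195, 0, 0], [0, 0.0075, 0, 0, 0], [0.05, 0, 0, 0, 0], [0.05, 0, 0, 0, 0], [0.05, 0, 0, 0, 0], [0, 0, 0, 0, 0]])

```text
t: 3.4
eef_pos: [0.4767, 0.0558, 0.0741]
tool_rot: [-0.0, 0.979, 0.206, 0.003]
contact_force: [-0.8, 0.0, 0.7]
gripper_width: 0.001
grasp_force: 0.0
```

Run:
```python
import st,cv2
from h import bot
s=bot.read_camera("scene");cv2.imwrite("pics/s1.png",cv2.resize(s[110:290,220:420],(800,720))[:600])
```

```text
[[ 0.9151  0.4033  0.0049]
 [ 0.4033 -0.9151  0.0013]
 [ 0.005   0.0008 -1.    ]] along -0.03992858250825599 side 0.0006204863076907947 z 0.07410533544276363 [-0.8164  0.0347  0.6594]
```

View pics/s1.png

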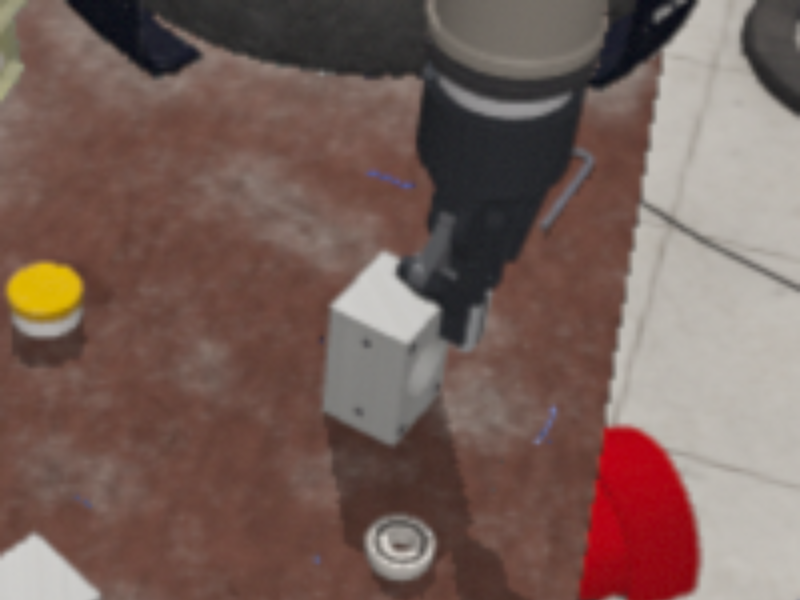

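The shut fingers stand just off the upper part of the seat face, at (460,320) in the crop, with the block untouched. I'll start a slow push that rises along the arc.

In the tool's units: 0.004 m is 0.02, 0.003 m is 0.015.

Emit:
nudge_tcp(steps=[[0, 0, 0.015, 0, 0], [0.02, 0, 0, 0, 0], [0.02, 0, -0.005, 0, 0], [0.02, 0, -0.01, 0, 0], [0.02, 0, -0.01, 0, 0], [0.02, 0, -0.01, 0, 0], [0, 0, 0, 0, 0]])

```text
t: 4.15
eef_pos: [0.4927, 0.0632, 0.0767]
tool_rot: [-0.0, 0.979, 0.206, 0.001]
contact_force: [-1.7, -0.1, 0.3]
gripper_width: 0.003
grasp_force: 0.5
```

Run:
```python
import st,cv2
from h import bot
s=bot.read_camera("scene");cv2.imwrite("pics/s2.png",cv2.resize(s[140:240,270:390],(480,400)))
```

```text
[[ 0.9151  0.4032  0.0012]
 [ 0.4032 -0.9151  0.0005]
 [ 0.0013  0.     -1.    ]] along -0.022349589173993746 side 0.00031202864313251144 z 0.07673632187965282 [-1.7404 -0.0809  0.2832]
```

View pics/s2.png

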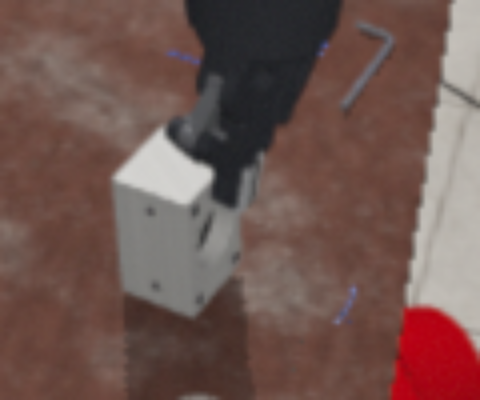

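The block is tipping rather than sliding: the seat face leans back and a shadow shows in the seat at (205,235). I'll carry on along the arc.

In the tool's units: 0.004 m is 0.02, -0.002 m is -0.01.

Emit:
nudge_tcp(steps=[[0.02, 0, -0.01, 0, 0], [0.02, 0, -0.0075, 0, 0], [0.02, 0, -0.0075, 0, 0], [0.02, 0, -0.005, 0, 0], [0.02, 0, -0.005, 0, 0], [0.02, 0, -0.005, 0, 0], [0.02, 0, -0.0025, 0, 0], [0.02, 0, -0.0025, 0, 0], [0.02, 0, 0, 0, 0], [0, 0, 0, 0, 0], [0, 0, 0, 0, 0], [0, 0, 0, 0, 0]])

```text
t: 5.4
eef_pos: [0.5245, 0.0771, 0.0852]
tool_rot: [0.0, 0.979, 0.206, -0.0]
contact_force: [0.0, 0.5, 0.0]
gripper_width: -0.001
grasp_force: 0.0
```

Run:
```python
import st,cv2
from h import bot
s=bot.read_camera("scene");cv2.imwrite("pics/s3.png",cv2.resize(s[130:250,260:400],(560,480)))
```

```text
[[ 0.9152  0.4029 -0.0003]
 [ 0.4029 -0.9152 -0.0002]
 [-0.0004  0.     -1.    ]] along 0.012362014545262126 side 0.0004337912525410716 z 0.08520024975595374 [0.02   0.4783 0.0011]
```

View pics/s3.png

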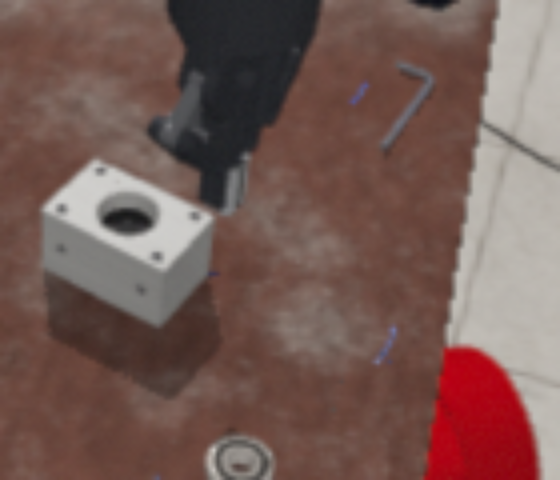

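The housing has fallen over with its seat facing up at (128,213), clear of the fingers. I'll lift away and verify.

In the tool's units: 0.05 m is 0.25, -0.04 m is -0.2.

Emit:
nudge_tcp(steps=[[-0.1, 0, -0.1, 0, 0], [-0.1, 0, -0.15, 0, 0], [0, 0, -0.2, 0, 0], [0, 0.2, -0.2, 0, 0], [0, 0.25, 0, 0, 0], [0, 0.25, 0, 0, 0], [0, 0.25, 0, 0, 0], [0, 0.25, 0, 0, 0], [0, 0.25, 0, 0, 0], [0, 0, 0, 0, 0], [0, 0, 0, 0, 0]])

```text
t: 6.55
eef_pos: [0.6027, -0.2015, 0.21]
tool_rot: [-0.0, 0.979, 0.204, -0.0]
contact_force: [-1.0, 0.8, 0.0]
gripper_width: 0.004
grasp_force: 0.0
```

Run:
```python
from station import bot
import cv2,numpy as np
s=bot.read_camera("scene");t=bot.read_camera("top")
c=lambda i,x,y:cv2.resize(i[y:y+150,x:x+200],(800,600),interpolation=cv2.INTER_CUBIC)
cv2.imwrite("pics/s4.png",c(s,190,150));
cv2.imwrite("pics/t4.png",c(t,180,150))
```

```text
(no output)
```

View pics/s4.png

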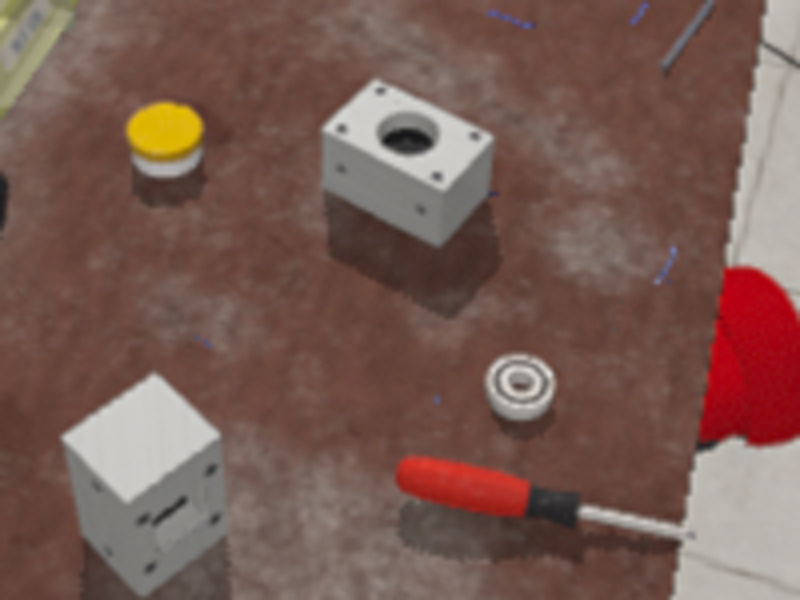

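View pics/t4.png

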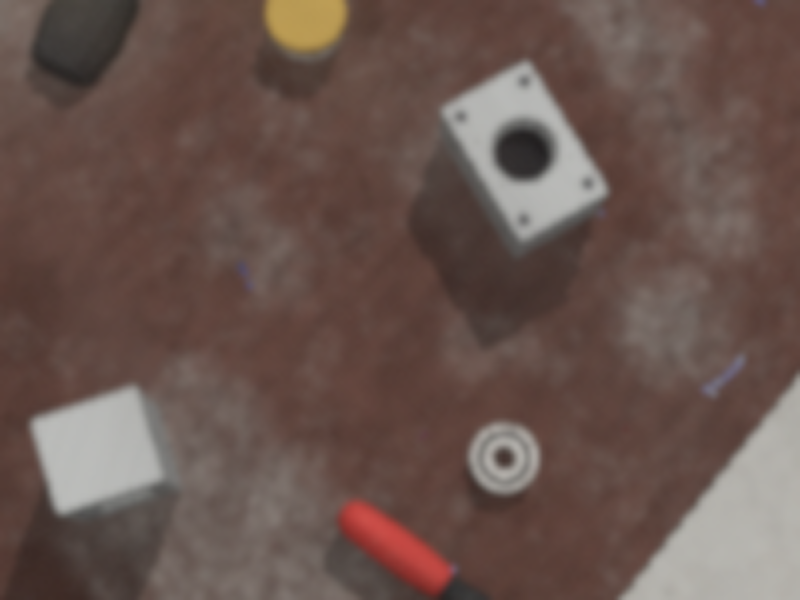

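Seat centre is at crop (408,133) in the scene view and (524,152) in the top view. The pocketed mount is still standing where it was. I'll check the height and shift, then hand in if they fit.

Run:
```python
from h import *
C=[((440,192),(517,243)),((493,138),(608,188)),((375,80),(528,62)),((323,128),(442,110))]
P=np.array([tri((190+a[0]/4,150+a[1]/4),(180+b[0]/4,150+b[1]/4))[0] for a,b in C])
c=P.mean(0);sh=np.linalg.norm(c-[.513,.0725,.066]);print(P.round(4),c,sh)
if all(abs(P[:,2]-.046)<.009) and sh<.12: print(bot.hand_in())
```

```text
[[0.5241 0.1113 0.0456]
 [0.551  0.0585 0.0403]
 [0.6249 0.0949 0.0427]
 [0.6006 0.1443 0.0459]] [0.57515073 0.10223137 0.04361435] 0.07244159902040093
the job is handed in; nothing more can be done
None
```

The bearing housing was tipped onto its back with the round seat facing up (top face measured at about 44 mm, centre moved about 72 mm), the motor mount still stands where it was, and the job is handed in at about 6.7 s; no verdict was returned.

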